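# Grease the bench vice through its tilted nipple

## Task

Take the push-type hand greaser off the peg of its stand and press its hollow coupler squarely onto the tilted grease nipple of the small bench vice until it snaps on and sits flush on the nipple's collar. Then keep pushing so that the sprung nipple is driven well down into the vice, nearly as far as it goes, and finish there: still gripping the greaser and holding it pushed in against the spring, not letting go. Leave the other things on the table where they are.

Things in the scene. Friction and masses are not known exactly. Their poses are not given: they have to be found in the camera images.
- greaser: Loose metal tool, 0.22 to 0.36 kg, round about its z (up), 102 mm tall, mouth down over the stand's peg. Origin: centre of its mouth rim. Coupler 28 mm across (z 0 to 34 mm), bore 26 mm deep: 18 mm wide at the lip (to z 6), 23 mm behind it; neck 18 mm across (34 to 48); flange 48 mm across (48 to 54), fingertips can push on it; cylindrical grip 34 mm across (54 to 96); cap 28 mm across.
- greaser_grip (a point): Point on the greaser's axis 80 mm above its mouth, on the grip; a good place to grasp. Axes as the greaser's.
- stand: Fixed wooden disc, 76 mm across, 12 mm thick, with an upright steel peg 13 mm thick whose tapered tip is 33 mm above the table; the greaser stands over it with its rim on the disc. Origin at the centre of its underside. It may swap places with the plain stand.
- plain_stand: Fixed wooden disc, same size but without a peg; the burnisher stands on it. Origin at the centre of its underside.
- vice: Small green-painted bench vice fixed to the table, base 170 x 100 mm (x -70 to +100). Origin under the base; x points from the nipple to the screw's crossbar (at x +107), z up. Jaws at x +9 to +67 mm, 90 mm wide, 64 mm high, holding a wooden strip up to 70 mm high. A sloped boss at x -70 to -5 carries the nipple, which leans 25 degrees from vertical towards -x.
- nipple_seat (a point): Centre of the upper face of the nipple's collar (29 mm across), on which the coupler's mouth rim lands when snapped on. z points outward along the nipple's axis (25 degrees off vertical). It moves with the nipple as that sinks.
- nipple_tip (a point): Tip of the nipple, 21 mm out from nipple_seat on its axis, same axes. A steel stem 15 mm thick, its nose tapering to 7 mm in the last 7 mm. Four sprung balls stand out to 22 mm across, 9.5 mm above the seat, and click into the greaser's wide bore once its lip has passed (about 5 to 10 N).
- nipple (a joint): How far the nipple has been pushed into the vice along its axis: 0 out, 0.009 m fully in. Sprung outward: starts to give at 9 N, 13.5 N fully in, so it normally gives only after the coupler has snapped on.
- burnisher: loose burnishing tool standing on the plain stand: dark wooden pear-shaped handle on a steel neck and a 36 mm disc foot, 114 mm tall, no flange and no open mouth; origin at the centre of its underside. Not needed.
- wippen_a: loose pale wooden piano-action part, about 90 x 36 x 40 mm, lying on the table nearest the robot; origin at the centre of its underside. Not needed.
- wippen_b: another such wooden part, far middle of the table. Not needed.
- wippen_c: another such wooden part, right of the vice. Not needed.
- pin_tin: low round metal tin, 44 mm across, 26 mm high, between the two stands; origin at the centre of its underside. Not needed.
- glue: white glue bottle, 48 mm across, 130 mm tall, far side of the table; origin at the centre of its underside. Not needed.
- screwdriver: wooden-handled screwdriver lying on the near right of the table. Not needed.
- micrometer: small steel outside micrometer lying on the far left. Not needed.
Mind the look-alikes: they are no part of the job. Of the things shaped like the stand, the wooden one is meant.

How it is judged (in metres and radians):
On the way, in this order (a step that is already met when the one before it is completed fails the run):
1. the greaser is lifted clear of its peg, in the fingers (z of greaser in the frame of stand above 0.036 m and contact force between the fingers and greaser above 1 N), for 0.1 s.
2. the coupler is snapped on, seated on the collar, and the nipple is held more than 5 of its 9 mm in (z of greaser in the frame of nipple_seat between -0.003 and 0.003 m and x of greaser in the frame of nipple_seat between -0.004 and 0.004 m and y of greaser in the frame of nipple_seat between -0.004 and 0.004 m and angle between the z axis of greaser and the z axis of nipple_seat, either way round below 0.14 rad and value of joint nipple above 0.005 m and contact force between the fingers and greaser above 2 N), for 0.5 s.
At the end, for the whole second after the job is handed in: Coupler mouth within 3 mm of the collar's face and 4 mm of the nipple's axis, axes within 8 degrees; nipple pushed in by more than 5 of its 9 mm; the fingers still hold the greaser (over 2 N), which pushes on the nipple with over 5 N and is still (all of step 2 and linear speed of greaser below 0.02 m/s and contact force between greaser and vice above 5 N); the arm keeps its last pose, push and grip.
It fails at once if a bystander is moved more than 40 mm (distance of any of burnisher, wippen_a, wippen_b, wippen_c, pin_tin, glue, screwdriver, micrometer from where it was at the start of the episode above 0.04 m).
It also fails if it takes over 40 s, if anything falls off the work surface, if the arm or the gripper's body presses on something with over 40 N, if the wrist force passes 120 N, or if a joint passes its speed limit or range.

## Robot

A 6-joint arm with a two-finger parallel gripper is mounted at the origin on the work surface. World frame = base frame: x ahead of the robot, y to its left, z up, the work surface at z = 0. Lengths are in mm, angles in rad, forces in N, time in s.
With the tool pointing down it reaches from about 350 to 975 mm from the base axis. Payload 7.1 kg.
Tool frame: the origin (TCP) lies at the very end of the fingers, on their centre line; the grasp point (between the pads) lies 19 mm behind it; y points along the fingers, x is the direction in which the jaws open and shut, and the axes are right-handed (so a half turn about y gives the same grasp; the last joint's range is limited). The gripper opens to 88 mm and grips with 3 to 60 N. Pads are 20 mm wide; open, the fingers measure 115 mm over their backs; the gripper's body (75 mm by 178 mm) begins 61 mm behind the grasp point.
Start: joints at [-1.345, 0.423, 1.63, -0, 1.089, -0.019], TCP at [151.495, -606.345, 200.675] pointing down, gripper open.
Joint ranges: [-3, 3], [-0.9, 2.11], [0.09, 2.58], [-1.31, 4.45], [0.11, 2.69], [-2.54, 2.54]. Speed limits (rad/s): [2.39, 2.39, 3.01, 3.14, 3.14, 3.14].

## Interface

Orientations are given as a rotation vector (axis times angle).
In Python, from workcell import ctrl gives the robot as it stands. The module is installed in compiled form; this text tells all that it offers.
- The arm moves only by the tool carry_out, never from a script. Its arguments are lists of equal length, an entry for each row: "delta_pos": the shift along the tool's x, y, z in cm, a list of three; "rotation": the turn, a rotation vector about the tool's x, y, z in rad, a list of three. In form: {"delta_pos": [[dx, dy, dz], ...], "rotation": [[wx, wy, wz], ...]}. A call has 1 to 12 rows; each row is the pose to reach, as a shift and turn from the pose commanded when the call began, along the tool's axes at that moment; what a row does not reach only later rows make up. A row lasts 1/12 s, in which the tool goes at most 41.7 mm and 7.16 degrees, less where a joint would pass 70% of its speed; a pose out of reach is approached as far as the arm can. A call with a gripper value outside its range is refused whole. "hand" is the closure in counts, from 0 (fully open) to 255 (shut), set as the call begins (left out, the last holds). The fingers move at their own pace and stop on an object; the grip force is fixed at half the most. Time passes only in rows, so rows that repeat a pose let the fingers close. It gives the time, the measured TCP pose, the force and the opening at its end, in the units of the state.
- ctrl.get_obs(): the state, without advancing time (a new reading comes with each control period).
- ctrl.get_image(name): name is "side" or "top" or "wrist"; returns the picture (420x560x3 uint8, red, green, blue); there is no depth.
- ctrl.camera_info(name): a dict with "fov_y" (degrees; the focal length in pixels is half the picture's height over the tangent of half this angle, whatever the lens; pixels are square), "cx", "cy" (the principal point, pixels), "R" (3x3) and "t" (3): a world point X has camera coordinates R X + t; the wrist camera has in their place "T_tool_cam" (4x4, takes a point from camera to tool coordinates, whose origin is the TCP and whose axes are the tool frame's). Camera axes: x right, y down, z forward; pixel columns grow to the right and rows downward; lengths in mm; the calibration is good to about 2 mm. The wrist camera is an equidistant fisheye: a pixel r from the principal point sees the ray r / f radians off the axis. A picture is of the moment at which its call begins: read the wrist's pose just before it. camera_info takes no time and is no camera call.
- ctrl.close_job(): hands the job in, once; it reports no verdict.
The state is a dict: "t": time; "qpos": joint angles; "qvel": joint speeds; "joint_torque": joint torques, N m; "ee_pos": TCP position; "orientation": TCP orientation; "ft_force": force on the tool from outside, world axes, zero at the start; "moment": the same for the moment, N m; "width": finger opening in mm.
Only numpy, scipy, OpenCV 4.12 (cv2) and the standard library are available. Lean on these libraries where they do the work, as an engineer would, in place of code of your own. Each camera call takes 0.05 s, during which the arm holds its last target.

## Working session

There is one attempt and no reset: what is moved stays moved. The work goes in short steps, Python scripts to look and compute and a tool call to move; the robot and the scene stay as the last step left them, time stands still between calls to the robot, and variables do not carry over. Pictures are saved under pics/ and viewed, and the job is handed in when it is done.

Besides the shell and the picture viewer there is one more tool, called after ">>>" as name(argument=value, ...) on one line, values as JSON. carry_out: Moves the arm, as the interface text tells. Its arguments: {"type":"object","properties":{"delta_pos":{"type":"array","items":{"type":"array","items":{"type":"number"}}},"rotation":{"type":"array","items":{"type":"array","items":{"type":"number"}}},"hand":{"type":"number"}},"required":["delta_pos","rotation"]}

```bash
mkdir -p pics; python3 - <<'E'
from workcell import ctrl
import cv2,json
o=ctrl.get_obs();print(o)
for n in("side","top","wrist"):
    im=ctrl.get_image(n);cv2.imwrite(f"pics/{n}0.png",im[:,:,::-1]);print(n,ctrl.camera_info(n))
E
```

```text
{'t': 0.0, 'qpos': array([-1.34500927e+00,  4.23836893e-01,  1.63071568e+00,  4.25722353e-06,
        1.08859031e+00, -1.90020614e-02]), 'qvel': array([ 0.00032443, -0.00012172, -0.00129478, -0.0003524 ,  0.00034024,
       -0.00019066]), 'joint_torque': array([-1.35939474e-03, -5.44620252e+01, -2.73668075e+01,  6.42558374e-02,
        2.27145420e-02, -1.03330653e-04]), 'ee_pos': array([ 151.35909557, -605.77100717,  199.89410253]), 'orientation': array([-1.31408898,  1.02785264, -1.02584881]), 'ft_force': array([-0.2373567 ,  0.4424563 ,  0.51426975]), 'moment': array([-0.06689644,  0.04159684, -0.01618602]), 'width': 87.59895104277558}
side {'fov_y': 54.60624523625122, 'cx': 282.5255363586919, 'cy': 211.9641538063774, 'R': array([[-0.93824324, -0.34583269,  0.00996874],
       [-0.252157  ,  0.66380493, -0.70411637],
       [ 0.23688916, -0.66314611, -0.71001462]]), 't': array([495.2076304 , 253.42983933, 993.46934831])}
top {'fov_y': 44.110004555669754, 'cx': 277.2928266468225, 'cy': 219.52439832784705, 'R': array([[ 0.00114406, -0.99988645, -0.01502596],
       [-0.98526456,  0.00144287, -0.17103117],
       [ 0.17103343,  0.01500022, -0.98515103]]), 't': array([ -41.88759279,  586.06809872, 1156.36400803])}
wrist {'fov_y': 65.70646984690485, 'cx': 280.5957896445041, 'cy': 214.91800828174618, 'T_tool_cam': array([[ 9.99999805e-01,  2.11651838e-04,  5.86973916e-04,
         2.77190501e-01],
       [-5.15770728e-04, -2.49039352e-01,  9.68493229e-01,
        -1.84432068e+02],
       [ 3.51162976e-04, -9.68493344e-01, -2.49039194e-01,
         6.81525916e+01],
       [ 0.00000000e+00,  0.00000000e+00,  0.00000000e+00,
         1.00000000e+00]])}
```

View pics/side0.png

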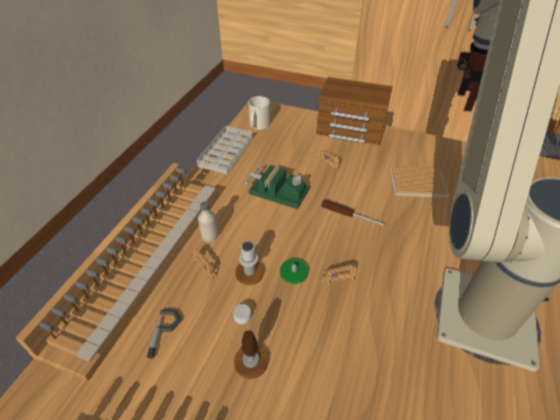

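View pics/top0.png

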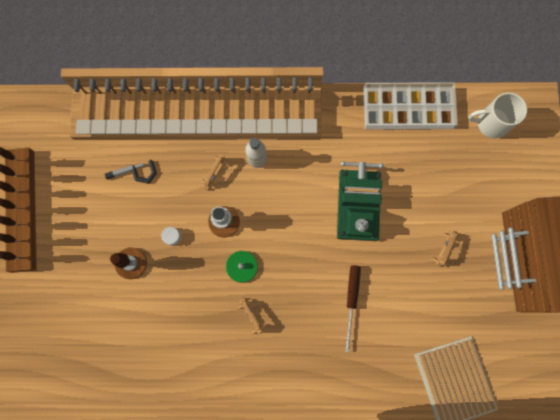

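View pics/wrist0.png

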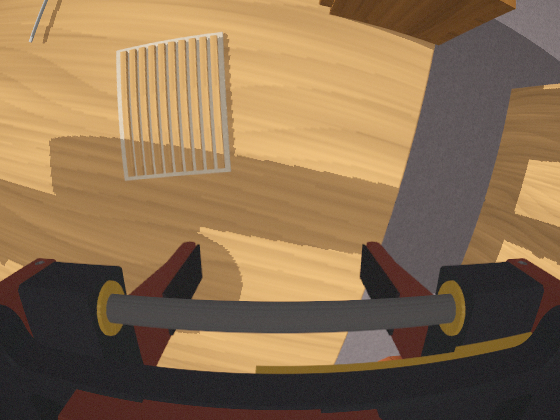

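The top view has three candidates. At (222,218) a steel tool with a flange stands on a wooden disc, which fits the greaser. At (128,262) a dark pear-shaped handle on a wooden disc is the burnisher. At (242,266) a green disc with a stub is a stand look-alike. The vice is at (360,205) with its nipple near (361,226). I'll confirm these in an enlarged crop.

```bash
python3 - <<'E'
import cv2,numpy as np
t=cv2.imread("pics/top0.png");s=cv2.imread("pics/side0.png")
R=lambda im,x,y,w,h:cv2.resize(im[y:y+h,x:x+w],(400,300),interpolation=cv2.INTER_CUBIC)
a=np.hstack([R(t,180,185,80,60),R(s,210,230,80,60)])
b=np.hstack([R(t,320,150,120,90) if 0 else R(t,320,165,100,75),R(s,240,155,80,60)])
cv2.imwrite("pics/crop0.png",np.vstack([a,b]))
E
```

```text
(no output)
```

View pics/crop0.png

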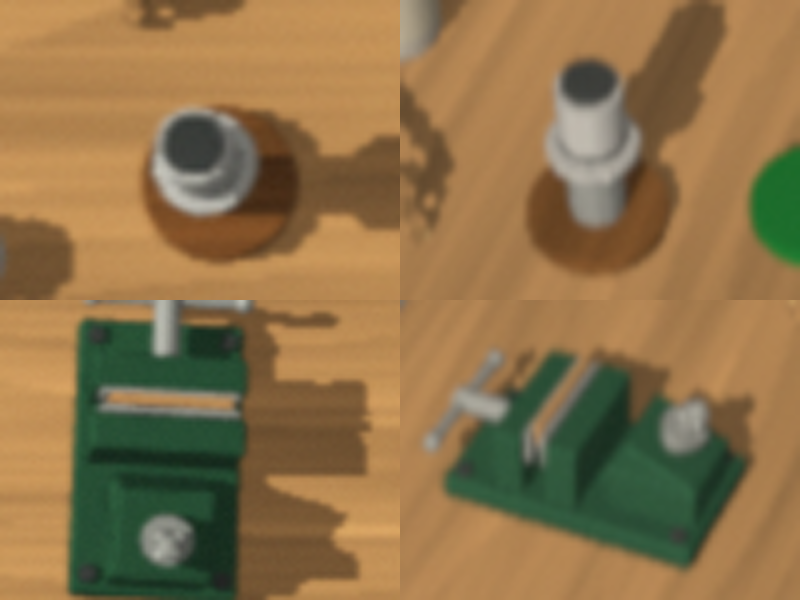

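The greaser is confirmed: the tool at top (219,214) / side (248,246) is steel, with a flange and a dark cap, and it stands on a brown wooden disc. The nipple is at top (361,226) / side about (296,181). Next I'll measure positions.

```bash
cat > h.py <<'E'
import cv2,numpy as np
from scipy.spatial.transform import Rotation as Ro
from workcell import ctrl
def ray(n,u,v,obs=None):
    c=ctrl.camera_info(n);f=210/np.tan(np.radians(c["fov_y"]/2))
    x,y=(u-c["cx"]),(v-c["cy"])
    if n=="wrist":
        r=np.hypot(x,y);th=r/f
        d=np.array([x/r*np.sin(th),y/r*np.sin(th),np.cos(th)])
        T=c["T_tool_cam"];A=Ro.from_rotvec(obs["orientation"]).as_matrix()
        o=A@T[:3,3]+obs["ee_pos"];return o,A@T[:3,:3]@d
    d=np.array([x/f,y/f,1]);d/=np.linalg.norm(d)
    return -c["R"].T@c["t"],c["R"].T@d
def plane(n,u,v,z,obs=None):
    o,d=ray(n,u,v,obs);return o+d*(z-o[2])/d[2]
def tri(rs):
    M=np.zeros((3,3));b=np.zeros(3)
    for o,d in rs:
        P=np.eye(3)-np.outer(d,d);M+=P;b+=P@o
    x=np.linalg.solve(M,b);return x,[np.linalg.norm(np.cross(x-o,d)) for o,d in rs]
def proj(n,X,obs=None):
    c=ctrl.camera_info(n);f=210/np.tan(np.radians(c["fov_y"]/2));X=np.asarray(X,float)
    if n=="wrist":
        A=Ro.from_rotvec(obs["orientation"]).as_matrix();T=c["T_tool_cam"]
        p=T[:3,:3].T@(A.T@(X-obs["ee_pos"])-T[:3,3]);r=np.hypot(p[0],p[1]);th=np.arctan2(r,p[2])
        return np.array([c["cx"]+f*th*p[0]/r,c["cy"]+f*th*p[1]/r])
    p=c["R"]@X+c["t"];return np.array([c["cx"]+f*p[0]/p[2],c["cy"]+f*p[1]/p[2]])
def tool_move(P,A):
    "delta for a move from measured pose to pos P, rot A"
    o=ctrl.get_obs();A0=Ro.from_rotvec(o["orientation"]).as_matrix()
    return (A0.T@(P-o["ee_pos"])/10).round(2),Ro.from_matrix(A0.T@A).as_rotvec().round(4)
E
python3 - <<'E'
from h import *
t=cv2.imread("pics/top0.png");s=cv2.imread("pics/side0.png")
def comp(m,x,y,w,h,name):
    mm=np.zeros_like(m);mm[y:y+h,x:x+w]=m[y:y+h,x:x+w]
    n,l,st,c=cv2.connectedComponentsWithStats(mm);i=1+np.argmax(st[1:,4]);print(name,st[i],c[i]);return c[i],(l==i)
def dark(im):
    h=cv2.cvtColor(im,cv2.COLOR_BGR2HSV);return ((h[...,2]<105)&(h[...,1]<90)).astype(np.uint8)
ct,_=comp(dark(t),205,200,30,35,"cap top");cs,_=comp(dark(s),235,235,25,20,"cap side")
print("cap",tri([ray("top",*ct),ray("side",*cs)]),plane("top",*ct,114),plane("side",*cs,114))
def grey(im):
    h=cv2.cvtColor(im,cv2.COLOR_BGR2HSV);return ((h[...,2]>90)&(h[...,1]<60)).astype(np.uint8)
nt,_=comp(grey(t),345,210,30,30,"nip top");ns,_=comp(grey(s),280,165,35,35,"nip side")
print("nip",tri([ray("top",*nt),ray("side",*ns)]))
# wooden disc
for n,im,(x,y,w,h) in(("top",t,(200,200,50,45)),("side",s,(225,250,50,40))):
    H=cv2.cvtColor(im,cv2.COLOR_BGR2HSV);m=((H[...,2]<150)&(H[...,1]>120)).astype(np.uint8)
    c,k=comp(m,x,y,w,h,"disc"+n);cc=max(cv2.findContours(k.astype(np.uint8),0,1)[0],key=len);e=cv2.minEnclosingCircle(cc);print(e,plane(n,*e[0],12))
# vice outline
H=cv2.cvtColor(t,cv2.COLOR_BGR2HSV);m=((H[...,0]>60)&(H[...,0]<95)&(H[...,1]>80)).astype(np.uint8)
c,k=comp(m,325,150,70,100,"vice");r=cv2.minAreaRect(cv2.findContours(k.astype(np.uint8),0,1)[0][0]);print(r)
for p in cv2.boxPoints(r):print(p,plane("top",*p,10))
o=ctrl.get_obs();print(Ro.from_rotvec(o["orientation"]).as_matrix().round(3))
E
```

```text
cap top [213 208  16  16 159] [220.40251572 214.80503145]
cap side [242 242  11   9  72] [247.18055556 246.05555556]
cap (array([588.63362547,  83.95773005, 108.6180052 ]), [np.float64(1.913865349159927), np.float64(1.9138653491599609)]) [585.75076109  82.80231945 114.        ] [588.53121089  88.12595947 114.        ]
nip top [355 218  13  14 124] [360.46774194 224.37903226]
nip side [292 175  10  11  90] [296.41111111 180.07777778]
nip (array([ 569.75502307, -231.30962737,   74.77773898]), [np.float64(0.5749295691202351), np.float64(0.5749295691201517)])
disctop [209 206  41  32 610] [232.14590164 223.91967213]
((229.125, 221.5), 20.622068405151367) [588.0381695   74.42317444  12.        ]
discside [235 250  36  35 518] [252.47683398 270.28571429]
((253.0, 264.5), 22.34400177001953) [587.77037856  64.59097254  12.        ]
vice [ 338  171   43   69 2131] [358.07367433 206.24870953]
((359.3080749511719, 204.95132446289062), (41.027061462402344, 67.57638549804688), 2.337306022644043)
[337.43365 237.87482] [ 548.35952364 -185.01776064   10.        ]
[340.18958 170.35464] [ 714.6851945  -194.84236581   10.        ]
[381.1825  172.02783] [ 710.18134369 -294.51349763   10.        ]
[378.42657 239.548  ] [ 544.24721196 -282.48164752   10.        ]
[[ 0.242 -0.     0.97 ]
 [-0.97   0.001  0.242]
 [-0.001 -1.     0.   ]]
```

```bash
cat >> h.py <<'E'
def Atool(yaw,tilt=0):
    "tool z ~ vice x; tilt leans tool y toward +x"
    Rz=Ro.from_euler("z",yaw).as_matrix();s,c=np.sin(tilt),np.cos(tilt)
    y=np.array([s,0,-c]);x=np.array([0,-1.,0]);z=np.cross(x,y)
    return Rz@np.c_[x,y,z]
E
python3 - <<'E'
from h import *
print(tool_move(np.array([550,-235,200]),Atool(np.radians(-3.4))))
E
```

```text
(array([-2.632e+01,  4.000e-02,  4.766e+01]), array([ 1.000e-04,  3.041e-01, -1.200e-03]))
```

>>> carry_out(delta_pos=[[-2.2,0,4.0],[-4.4,0,8.0],[-6.6,0,12.0],[-8.8,0,16],[-11,0,20],[-13.2,0,24],[-15.4,0,28],[-17.6,0,32],[-19.8,0,36],[-22,0,40],[-24.2,0,44],[-26.3,0,47.7]], rotation=[[0,0.05,0],[0,0.1,0],[0,0.15,0],[0,0.2,0],[0,0.25,0],[0,0.304,0],[0,0.304,0],[0,0.304,0],[0,0.304,0],[0,0.304,0],[0,0.304,0],[0,0.304,0]], hand=0)

```text
t: 1.15
ee_pos: [519.1, -264.4, 200.6]
orientation: [-1.181, 1.253, -1.252]
ft_force: [-0.4, -1.0, 0.2]
width: 87.7
```

>>> carry_out(delta_pos=[[0,0,0],[0,0,0]], rotation=[[0,0,0],[0,0,0]])

```text
t: 1.32
ee_pos: [519.1, -264.5, 200.3]
orientation: [-1.183, 1.25, -1.249]
ft_force: [-0.5, -0.2, 0.3]
width: 87.9
```

```bash
python3 - <<'E'
from h import *
import pickle
o=ctrl.get_obs();im=ctrl.get_image("wrist");print(o);cv2.imwrite("pics/w1.png",im[:,:,::-1]);pickle.dump(o,open("o1.pkl","wb"))
E
```

```text
{'t': 1.3167, 'qpos': array([-4.91613861e-01,  3.61922591e-01,  1.72590448e+00, -1.21475854e-04,
        1.05422285e+00,  1.13439259e+00]), 'qvel': array([-0.05433482, -0.00984071,  0.02142245, -0.01013097,  0.00163299,
       -0.01272231]), 'joint_torque': array([  2.02388674, -49.97738957, -27.50054598,   0.23620913,
        -0.13296068,   0.18892583]), 'ee_pos': array([ 519.06158748, -264.47937043,  200.32051713]), 'orientation': array([-1.18287131,  1.2500963 , -1.2494072 ]), 'ft_force': array([-0.4687264 , -0.18056794,  0.33325069]), 'moment': array([ 0.01481866,  0.09070302, -0.03653145]), 'width': 87.89631014977594}
```

View pics/w1.png

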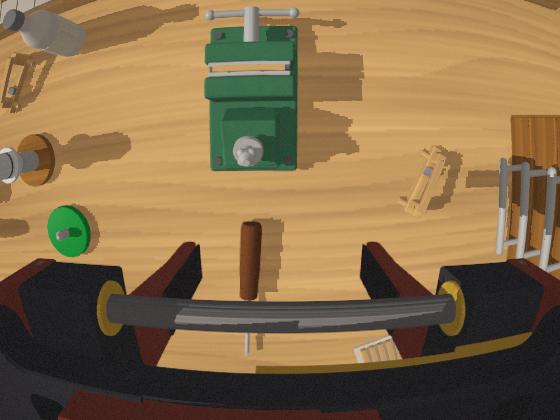

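The wrist view shows the nipple at (248,151) and the vice base corners at about (210,170), (297,168), (297,27) and (210,35). I'll go lower for a closer second view.

```bash
python3 - <<'E'
from h import *
print(tool_move(np.array([515,-200,120]),Atool(np.radians(-3.4))))
E
```

```text
(array([-6.53,  8.03, -0.66]), array([ 0.001 ,  0.0023, -0.0001]))
```

>>> carry_out(delta_pos=[[-2,2.5,-0.2],[-4,5,-0.4],[-6.5,8,-0.7],[-6.5,8,-0.7],[-6.5,8,-0.7]], rotation=[[0,0,0],[0,0,0],[0,0,0],[0,0,0],[0,0,0]])

```text
t: 1.78
ee_pos: [512.5, -200.9, 119.2]
orientation: [-1.183, 1.256, -1.25]
ft_force: [0.5, -0.6, 1.0]
width: 87.9
```

```bash
python3 - <<'E'
from h import *
import pickle
o=ctrl.get_obs();im=ctrl.get_image("wrist");print(o["ee_pos"],o["qvel"].round(3));cv2.imwrite("pics/w2.png",im[:,:,::-1]);pickle.dump(o,open("o2.pkl","wb"))
a=cv2.imread("pics/w1.png");
c1=cv2.resize(a[10:190,180:320],(560,720))[:600];
cv2.imwrite("pics/c1.png",cv2.resize(a[100:180,200:307],(800,600),interpolation=cv2.INTER_CUBIC))
E
```

```text
[ 512.48683068 -200.85562666  119.23832804] [-0.019 -0.029 -0.063 -0.003  0.006 -0.006]
```

View pics/w2.png

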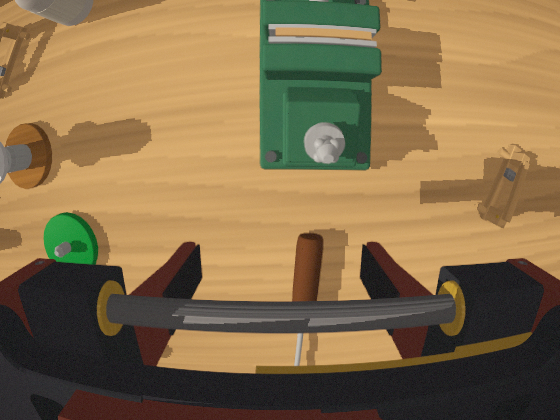

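View pics/c1.png

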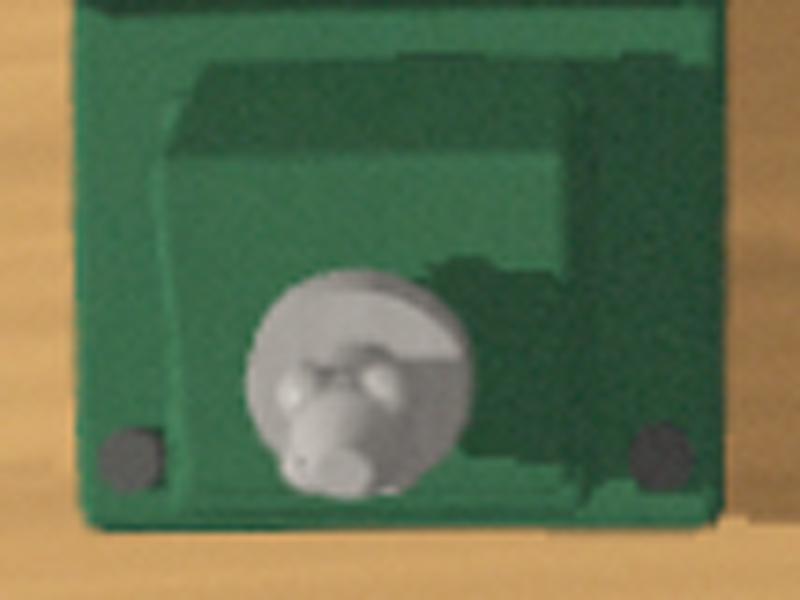

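```bash
python3 - <<'E'
import cv2
a=cv2.imread("pics/w2.png")
cv2.imwrite("pics/c2.png",cv2.resize(a[110:170,285:365],(800,600),interpolation=cv2.INTER_CUBIC))
E
```

```text
(no output)
```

View pics/c2.png

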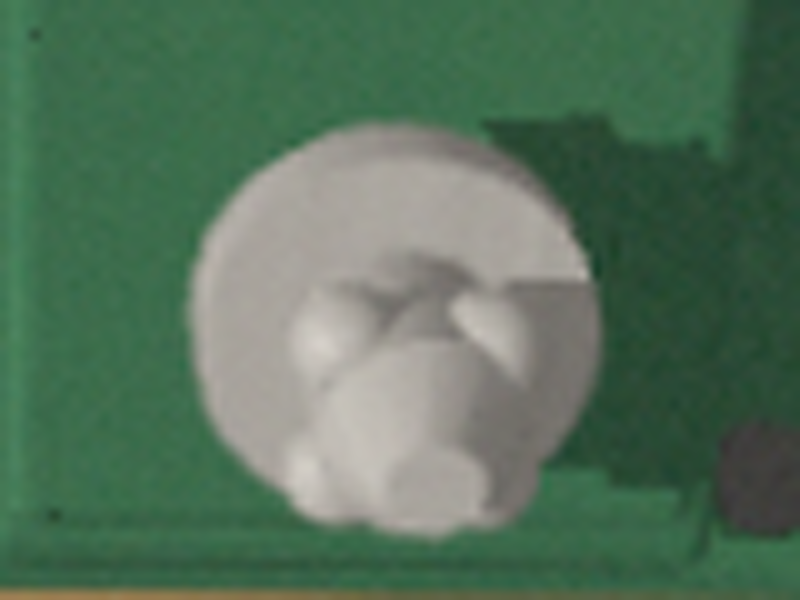

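```bash
python3 - <<'E'
from h import *
import pickle
o1,o2=[pickle.load(open(f"o{i}.pkl","rb")) for i in(1,2)]
p1=lambda x,y:(200+x/7.477-.43,100+y/7.5-.43)
p2=lambda x,y:(285+x/10-.45,110+y/10-.45)
tip=tri([ray("wrist",*p1(343,473),o1),ray("wrist",*p2(438,483),o2)])
seat=tri([ray("wrist",*p1(359,390),o1),ray("wrist",*p2(397,337),o2)])
print("tip",tip,"\nseat",seat,"\ndiff",tip[0]-seat[0],np.linalg.norm(tip[0]-seat[0]))
for z in(10,):
  for n,i,o in(("w1",1,o1),("w2",2,o2)):
    im=cv2.imread(f"pics/{n}.png");H=cv2.cvtColor(im,cv2.COLOR_BGR2HSV)
    m=((H[...,2]<110)&(H[...,1]<70)).astype(np.uint8)
    N,l,st,c=cv2.connectedComponentsWithStats(m)
    for s,cc in zip(st,c):
        if 12<s[4]<200 and 180<cc[0]<400 and cc[1]<175: print(n,s,cc.round(1),plane("wrist",*cc,z,o).round(1))
for n in("top","side"):print(n,proj(n,tip[0]),proj(n,seat[0]))
E
```

```text
tip (array([ 562.6027216 , -235.33243223,   91.82937512]), [np.float64(0.18463005305665292), np.float64(0.18463005305671137)]) 
seat (array([ 571.43253487, -235.7806198 ,   70.91343346]), [np.float64(0.17594393438968733), np.float64(0.1759439343896773)]) 
diff [-8.82981327  0.44818758 20.91594166] 22.70777597918457
w1 [253  12   9  30  70] [257.4  26.3] [ 716.5 -248.8   10. ]
w1 [284  29  10   9  70] [288.5  33.2] [ 705.4 -284.1   10. ]
w1 [213  31  10   9  66] [217.3  35.2] [ 710.  -201.7   10. ]
w1 [285  61   6   8  24] [287.5  65.8] [ 665.2 -280.7   10. ]
w1 [248  75  42   1  42] [268.5  75. ] [ 655.5 -258.5   10. ]
w1 [251 136  13  23  41] [259.9 146.2] [ 573.4 -244.1   10. ]
w1 [213 157   9   9  70] [217.1 160.8] [ 560.  -192.9   10. ]
w1 [284 156   9  10  67] [287.9 160.4] [ 555.2 -275.2   10. ]
w2 [354   0  12   5  50] [360.    1.7] [ 705.1 -286.4   10. ]
w2 [268  29   7   8  34] [271.2  32.4] [ 674.3 -202.1   10. ]
w2 [269  42 106   6 136] [319.   43.8] [ 661.3 -244.4   10. ]
w2 [334 124   9  10  15] [338.4 128.2] [ 582.3 -257.3   10. ]
w2 [338 145   7  15  18] [341.3 151.8] [ 560.7 -259.1   10. ]
w2 [265 151  12  12 112] [270.5 156.1] [ 560.  -194.8   10. ]
w2 [356 152  11  12 101] [361.2 157.2] [ 555.1 -277.7   10. ]
top [363.49556701 226.55294415] [362.22054688 224.17227318]
side [299.11425248 175.44336472] [296.13573783 179.97353026]
```

The nipple measures consistently. The tip is at (562.6,-235.3,91) and the seat at (571.4,-235.8,72). Their separation points 25° off vertical towards -x, and the bolts give a vice yaw of -3.35° with the nipple on the midline. Next I'll view the greaser.

>>> carry_out(delta_pos=[[-2,-2.5,0],[-5,-5,0],[-8.5,-7,0],[-12,-9,0],[-15.5,-10,0],[-19,-10,0],[-22.5,-10,0],[-25.5,-10,0],[-28,-10,0],[-28,-10,0],[-28,-10,0],[-28,-10,0]], rotation=[[0,0,0],[0,0,0],[0,0,0],[0,0,0],[0,0,0],[0,0,0],[0,0,0],[0,0,0],[0,0,0],[0,0,0],[0,0,0],[0,0,0]])

```text
t: 2.83
ee_pos: [532.1, 77.2, 221.7]
orientation: [-1.179, 1.252, -1.254]
ft_force: [-1.0, 0.6, -0.6]
width: 87.6
```

```bash
python3 - <<'E'
from h import *
import pickle
o=ctrl.get_obs();im=ctrl.get_image("wrist");print(o["ee_pos"],o["qvel"].round(3));cv2.imwrite("pics/w3.png",im[:,:,::-1]);pickle.dump(o,open("o3.pkl","wb"))
E
```

```text
[532.14869137  77.21799169 221.70535781] [-0.012  0.005  0.007  0.002 -0.001  0.004]
```

View pics/w3.png

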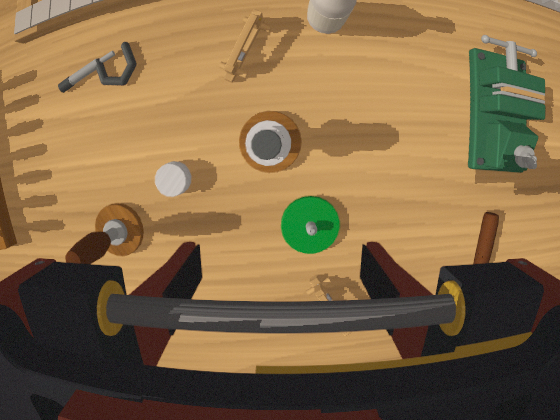

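The greaser is seen from above, with its cap at about (267,145) on the wooden disc around (270,141). The green disc at (311,224) is the decoy.

```bash
python3 - <<'E'
from h import *
import pickle
o=pickle.load(open("o3.pkl","rb"));im=cv2.imread("pics/w3.png");H=cv2.cvtColor(im,cv2.COLOR_BGR2HSV)
m=np.zeros((420,560),np.uint8);s=np.s_[105:180,230:310]
m[s]=((H[...,2]<110)&(H[...,1]<80))[s]
n,l,st,c=cv2.connectedComponentsWithStats(m);i=1+np.argmax(st[1:,4]);print(st[i],c[i]);P=plane("wrist",*c[i],114,o);print("cap",P)
m[:]=0;m[s]=((H[...,1]<80))[s]
n,l,st,c=cv2.connectedComponentsWithStats(m);i=1+np.argmax(st[1:,4]);(u,v),r=cv2.minEnclosingCircle(cv2.findContours((l==i).astype(np.uint8),0,1)[0][0]);print("flange",u,v,r,plane("wrist",u,v,66,o), plane("wrist",u+r,v,66,o)-plane("wrist",u-r,v,66,o))
m[:]=0;m[s]=((H[...,1]<80)|((H[...,2]<165)&(H[...,0]<14)))[s];m[:,305:]=0
cc=max(cv2.findContours(m,0,1)[0],key=len);(u,v),r=cv2.minEnclosingCircle(cc);e=cv2.fitEllipse(cc);print("disc",u,v,r,e,plane("wrist",u,v,12,o),plane("wrist",*e[0],12,o))
print(tool_move(np.array([P[0],P[1],221.7]),Atool(np.radians(-3.35))))
E
```

```text
[252 130  30  30 701] [266.32239658 144.20542083]
cap [591.27280697  86.11969583 114.        ]
flange 267.6553649902344 142.91685485839844 23.11486053466797 [591.11138414  86.79606561  66.        ] [ -3.16454813 -48.04297016   0.        ]
disc 268.18939208984375 143.01119995117188 23.583770751953125 ((267.79864501953125, 142.62490844726562), (44.38386154174805, 45.42173385620117), 72.33670043945312) [589.55962343  88.3428356   12.        ] [590.05845041  88.78263941  12.        ]
(array([-1.27, -0.02,  5.87]), array([-0.0013, -0.0024,  0.0001]))
```

>>> carry_out(delta_pos=[[-0.6,0,3],[-1.3,0,5.9],[-1.3,2.5,5.9],[-1.3,5.5,5.9],[-1.3,8.5,5.9],[-1.3,11.5,5.9],[-1.3,13.5,5.9],[-1.3,14.5,5.9],[-1.3,15.1,5.9],[-1.3,15.1,5.9],[-1.3,15.1,5.9]], rotation=[[0,0,0],[0,0,0],[0,0,0],[0,0,0],[0,0,0],[0,0,0],[0,0,0],[0,0,0],[0,0,0],[0,0,0],[0,0,0]])

```text
t: 3.8
ee_pos: [591.9, 87.6, 70.7]
orientation: [-1.179, 1.252, -1.254]
ft_force: [0.5, 0.6, 0.8]
width: 88.1
```

```bash
python3 - <<'E'
from h import *
o=ctrl.get_obs();print(o["ee_pos"],o["ft_force"]);a=[ctrl.get_image(n) for n in("side","top","wrist")]
c=np.hstack([cv2.resize(a[0][190:310,170:330],(400,300)),cv2.resize(a[1][160:280,140:300],(400,300))])
cv2.imwrite("pics/g1.png",np.vstack([c,cv2.resize(a[2],(400,300)).repeat(1,0) if 0 else np.hstack([cv2.resize(a[2],(400,300)),np.zeros((300,400,3),np.uint8)])])[:,:,::-1])
E
```

```text
[591.93627113  87.61602778  70.65966006] [0.5455839  0.56954601 0.78628267]
```

View pics/g1.png

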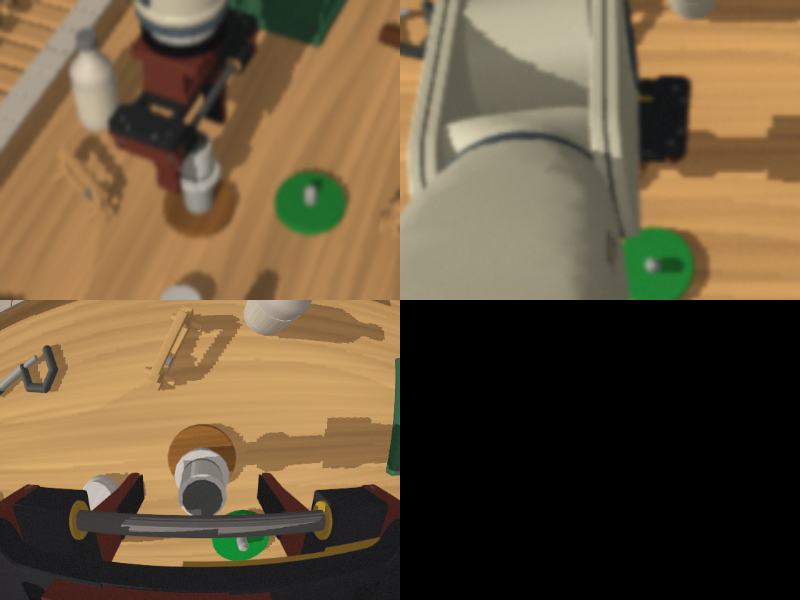

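The wrist view shows the greaser between the open jaws, centred at about (203,490) between fingers at 125 and 275. Next: lower 2 mm and close.

>>> carry_out(delta_pos=[[0,0.2,0],[0,0.2,0],[0,0.2,0],[0,0.2,0],[0,0.2,0],[0,0.2,0],[0,0.2,0],[0,0.2,0],[0,0.2,0],[0,0.2,0]], rotation=[[0,0,0],[0,0,0],[0,0,0],[0,0,0],[0,0,0],[0,0,0],[0,0,0],[0,0,0],[0,0,0],[0,0,0]], hand=255)

```text
t: 4.78
ee_pos: [591.0, 88.1, 67.6]
orientation: [-1.181, 1.253, -1.253]
ft_force: [0.1, -1.6, 0.5]
width: 33.0
```

>>> carry_out(delta_pos=[[0,0,0],[0,0,0],[0,0,0],[0,0,0]], rotation=[[0,0,0],[0,0,0],[0,0,0],[0,0,0]])

```text
t: 5.12
ee_pos: [591.0, 88.0, 67.6]
orientation: [-1.181, 1.253, -1.253]
ft_force: [0.4, -1.3, 0.1]
width: 33.5
```

>>> carry_out(delta_pos=[[0,-0.5,0],[0,-1.5,0],[0,-3,0],[0,-5,0],[0,-8,0],[0,-11,0],[0,-13,0],[0,-14,0],[0,-14,0],[0,-14,0]], rotation=[[0,0,0],[0,0,0],[0,0,0],[0,0,0],[0,0,0],[0,0,0],[0,0,0],[0,0,0],[0,0,0],[0,0,0]])

```text
t: 5.95
ee_pos: [590.7, 88.1, 207.6]
orientation: [-1.181, 1.253, -1.253]
ft_force: [-0.5, 0.3, -3.3]
width: 33.4
```

```bash
python3 - <<'E'
from h import *
o=ctrl.get_obs();print(o["ee_pos"],o["ft_force"],o["width"]);a=[ctrl.get_image(n) for n in("side","wrist")]
for n,i in zip(("side4","w4"),a):cv2.imwrite(f"pics/{n}.png",i[:,:,::-1])
c=np.hstack([cv2.resize(a[0][130:310,170:330],(400,450)),cv2.resize(a[1][120:400,155:405],(400,450))])
cv2.imwrite("pics/g2.png",c[:,:,::-1])
E
```

```text
[590.71228339  88.11281039 207.56590563] [-0.54887154  0.32752375 -3.30209811] 33.3634970856669
```

View pics/g2.png

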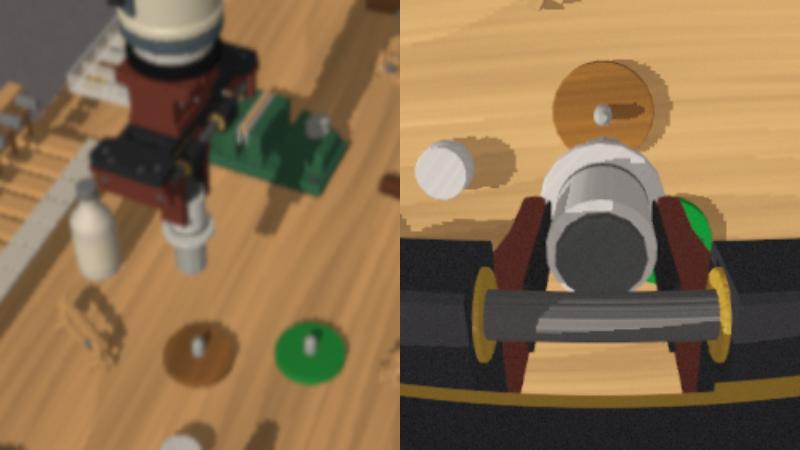

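The greaser is lifted (about 3.3 N) and the stand's bare peg is visible. I'll check where it sits in the hand.

```bash
python3 - <<'E'
from h import *
o=dict(orientation=np.zeros(3),ee_pos=np.zeros(3))
im=cv2.imread("pics/w4.png");H=cv2.cvtColor(im,cv2.COLOR_BGR2HSV)
m=np.zeros((420,560),np.uint8);s=np.s_[240:312,240:330];m[s]=((H[...,2]<95)&(H[...,1]<60))[s];m=cv2.morphologyEx(m,2,np.ones((3,3)))
cv2.imwrite("pics/m.png",np.hstack([cv2.resize(m[200:310,220:340]*255,(400,366)),cv2.resize(im[200:310,220:340],(400,366))[...,0]]))
n,l,st,c=cv2.connectedComponentsWithStats(m);i=1+np.argmax(st[1:,4]);print(st[i],c[i])
def py(u,v,y):
    a,d=ray("wrist",u,v,o);return a+d*(y-a[1])/d[1]
cc=cv2.findContours((l==i).astype(np.uint8),0,1)[0][0]
x,y,w,h=cv2.boundingRect(cc);
for p in((x,y+h/2),(x+w,y+h/2),(x+w/2,y),(x+w/2,y+h)):print(py(*p,-46.4).round(1))
E
```

```text
[ 240  252   90   60 3537] [284.98473282 285.29488267]
[-19.  -46.4   0. ]
[ 23.6 -46.4  -0.1]
[  2.2 -46.4  15.4]
[  2.4 -46.4 -16.4]
```

View pics/m.png

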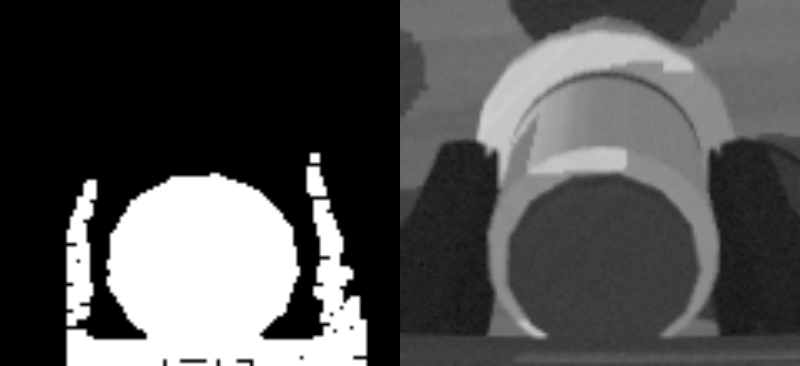

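```bash
cat >> h.py <<'E'
YAW=np.radians(-3.35);SEAT=np.array([571.4,-235.8,71.9])
def goal(d,tilt=np.radians(25),seat=SEAT,zo=0.8,tcp=55.6,xo=0.):
    A=Atool(YAW,tilt);n=-A[:,1];return seat+(d+tcp)*n-zo*A[:,2]-xo*A[:,0],A
E
python3 - <<'E'
from h import *
P,A=goal(70);print(P,tool_move(P,A))
P,A=goal(36);print(P,tool_move(P,A))
E
```

```text
[ 517.68604349 -232.65584027  185.39416344] (array([32.43,  2.09, -5.3 ]), array([ 0.4393, -0.0006,  0.0007]))
[ 532.03051064 -233.4954972   154.57969868] (array([32.43,  5.17, -3.85]), array([ 0.4393, -0.0006,  0.0007]))
```

>>> carry_out(delta_pos=[[1,0,-0.5],[3,0,-1.5],[6,0,-2.5],[9.5,0,-3.5],[13,0,-4.5],[16.5,0,-5.3],[20,0.5,-5.3],[23.5,1,-5.3],[27,1.5,-5.3],[30,2,-5.3],[31.8,2.1,-5.3],[32.4,2.1,-5.3]], rotation=[[0,0,0],[0.04,0,0],[0.08,0,0],[0.13,0,0],[0.18,0,0],[0.23,0,0],[0.28,0,0],[0.33,0,0],[0.37,0,0],[0.41,0,0],[0.43,0,0],[0.4393,0,0]])

```text
t: 7.05
ee_pos: [516.4, -234.7, 184.7]
orientation: [-0.86, 0.916, -1.438]
ft_force: [0.8, 0.1, -3.1]
width: 33.4
```

>>> carry_out(delta_pos=[[0,0,0],[0,0,0]], rotation=[[0,0,0],[0,0,0]])

```text
t: 7.22
ee_pos: [517.5, -232.3, 185.5]
orientation: [-0.86, 0.916, -1.436]
ft_force: [-0.3, 0.2, -2.5]
width: 33.5
```

```bash
python3 - <<'E'
from h import *
o=ctrl.get_obs();print(o["ee_pos"],o["ft_force"],o["width"],o["qpos"].round(3))
for d in(70,36,28):P,A=goal(d);print(d,tool_move(P,A))
a=[ctrl.get_image(n) for n in("side","top","wrist")]
for n,i in zip(("side5","top5","w5"),a):cv2.imwrite(f"pics/{n}.png",i[:,:,::-1])
c=np.hstack([cv2.resize(a[0][120:220,220:353],(400,300)),cv2.resize(a[1][160:260,300:433],(400,300))])
cv2.imwrite("pics/g3.png",np.vstack([c,np.hstack([cv2.resize(a[2],(400,300)),cv2.resize(a[2][70:310,150:470],(400,300))])])[:,:,::-1])
E
```

```text
[ 517.52381178 -232.3137596   185.45664819] [-0.27464547  0.20527105 -2.49673456] 33.45354341789943 [-0.563  0.22   2.064  0.432  0.51   0.726]
70 (array([0.03, 0.01, 0.01]), array([-0.0002, -0.0024, -0.0001]))
36 (array([0.03, 3.41, 0.01]), array([-0.0002, -0.0024, -0.0001]))
28 (array([0.03, 4.21, 0.01]), array([-0.0002, -0.0024, -0.0001]))
```

View pics/g3.png

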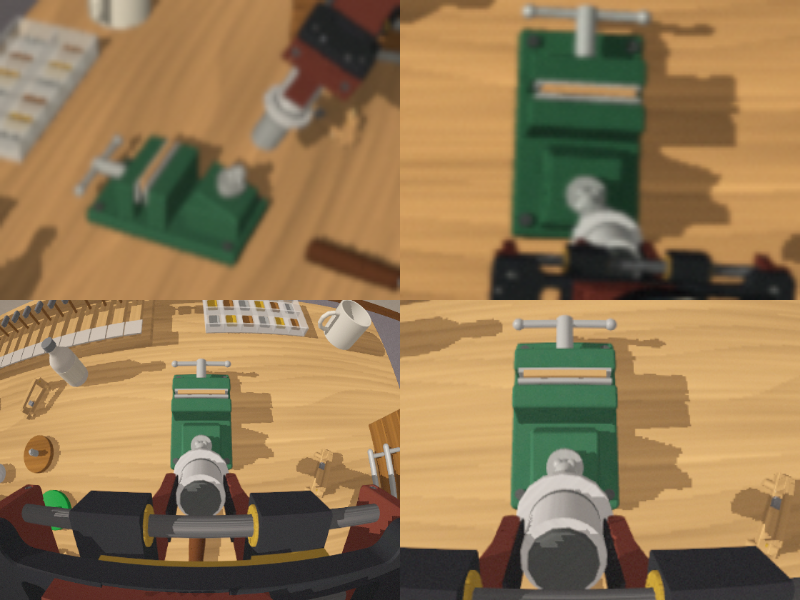

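In the wrist view (lower right) the nipple at x 565 lines up with the greaser axis at x 563. I'll compare predictions with observations in the side and top pictures.

```bash
python3 - <<'E'
from h import *
A=Atool(YAW,np.radians(25));n=-A[:,1]
s=cv2.imread("pics/side5.png");t=cv2.imread("pics/top5.png")
out=[]
for nm,im,(x,y,w,h) in(("side",s,(275,125,80,70)),("top",t,(335,205,60,45))):
    K=8 if nm=="side" else 10
    c=cv2.resize(im[y:y+h,x:x+w],None,fx=K,fy=K,interpolation=cv2.INTER_CUBIC)
    f=lambda p:tuple(int(v) for v in (np.array(p)-(x,y)+.5)*K)
    for d in(0,21,70,104,118):
        p=proj(nm,SEAT+d*n);print(nm,d,p.round(1));cv2.circle(c,f(p),4,(0,0,255),-1)
    # drawn rings: collar (29), mouth(28), flange(48) as measured marks
    for d,r in((0,14.5),(70,14),(118,24)):
        for a in np.linspace(0,2*np.pi,40):
            p=proj(nm,SEAT+d*n+r*(np.cos(a)*A[:,0]+np.sin(a)*A[:,2]));cv2.circle(c,f(p),1,(255,0,255),-1)
    cv2.imwrite(f"pics/chk_{nm}.png",c)
E
```

```text
side 0 [296.2 179.7]
side 21 [299.1 175.7]
side 70 [306.3 165.8]
side 104 [311.6 158.6]
side 118 [313.9 155.6]
top 0 [362.3 224.1]
top 21 [363.4 226.6]
top 70 [366.2 232.9]
top 104 [368.3 237.6]
top 118 [369.1 239.6]
```

View pics/chk_side.png

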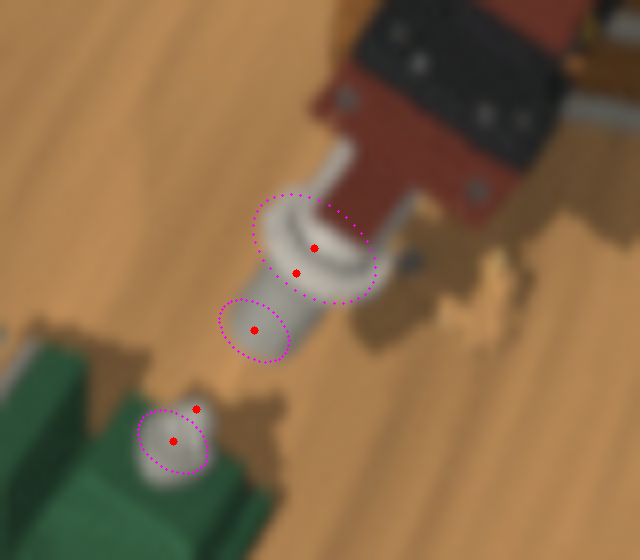

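View pics/chk_top.png

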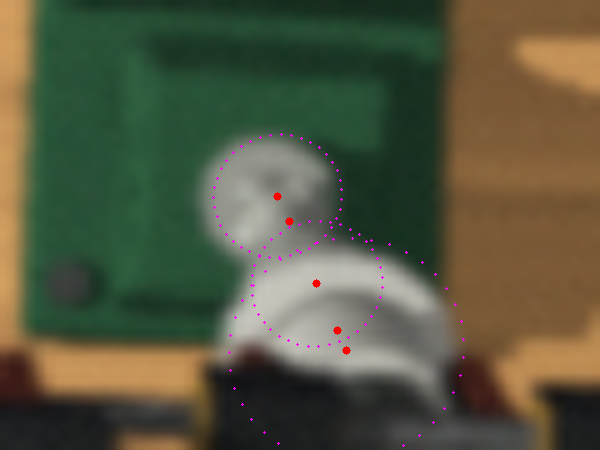

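The common offset between predicted and observed is about 1 px for both nipple and greaser. Relative error is about 1 mm, inside the roughly 5 mm capture range, so I'll advance until the nose is just inside.

>>> carry_out(delta_pos=[[0.03,1,0],[0.03,2,0],[0.03,3,0],[0.03,4,0],[0.03,4.5,0],[0.03,4.7,0],[0.03,4.9,0],[0.03,5.1,0],[0.03,5.2,0],[0.03,5.2,0]], rotation=[[0,0,0],[0,0,0],[0,0,0],[0,0,0],[0,0,0],[0,0,0],[0,0,0],[0,0,0],[0,0,0],[0,0,0]])

```text
t: 8.2
ee_pos: [541.1, -233.9, 139.7]
orientation: [-0.86, 0.912, -1.437]
ft_force: [-0.5, 0.2, -3.1]
width: 33.6
```

```bash
cat > look.py <<'E'
from h import *
import sys
o=ctrl.get_obs();A=Ro.from_rotvec(o["orientation"]).as_matrix();print(o["t"],o["ee_pos"],"Ftool",(A.T@o["ft_force"]).round(1),"M",(A.T@o["moment"]).round(2),o["width"])
P,_=goal(0);print("d,x,z err",(A.T@(P-o["ee_pos"])).round(2))
a=[ctrl.get_image(n) for n in("side","top","wrist")]
k=sys.argv[1]
for n,i in zip(("side","top","w"),a):cv2.imwrite(f"pics/{n}{k}.png",i[:,:,::-1])
c=np.hstack([cv2.resize(a[0][140:200,270:350],(400,300),interpolation=2),cv2.resize(a[1][190:250,320:400],(400,300),interpolation=2)])
cv2.imwrite(f"pics/g{k}.png",np.vstack([c,np.hstack([cv2.resize(a[2],(400,300)),cv2.resize(a[2][150:300,180:380],(400,300))])])[:,:,::-1])
E
python3 look.py 6
```

```text
8.2 [ 541.08404798 -233.87479218  139.71065191] Ftool [-0.1  2.6 -1.8] M [-0.48 -0.05  0.06] 33.58542623719966
d,x,z err [ 0.14 18.69 -1.99]
```

View pics/g6.png

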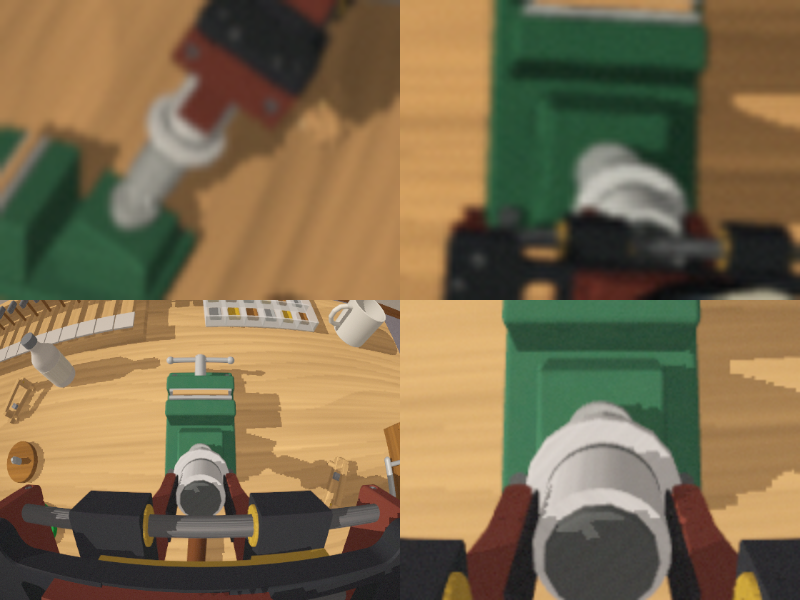

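```bash
python3 - <<'E'
from h import *
o=ctrl.get_obs();A=Ro.from_rotvec(o["orientation"]).as_matrix();print(A.round(4),o["qvel"].round(3),np.degrees(np.arctan2(A[0,1],-A[2,1])))
for d in(18,12):P,B=goal(d);print(d,o["ee_pos"],tool_move(P,B))
E
```

```text
[[-5.930e-02  4.250e-01  9.033e-01]
 [-9.982e-01 -2.550e-02 -5.360e-02]
 [ 2.000e-04 -9.048e-01  4.258e-01]] [ 0.002 -0.001 -0.001  0.001  0.     0.001] 25.15915334623213
18 [ 541.09956924 -233.93037033  139.96102105] (array([ 0.01,  0.09, -0.21]), array([-0.0035, -0.0007,  0.0006]))
12 [ 541.09956924 -233.93037033  139.96102105] (array([ 0.01,  0.69, -0.21]), array([-0.0035, -0.0007,  0.0006]))
```

No contact force yet, but the measured TCP is 2 mm off the axis in tool +z. I'll correct that, then go in.

>>> carry_out(delta_pos=[[0,0,-0.1],[0,0,-0.2],[0,0.2,-0.2],[0,0.4,-0.2],[0,0.4,-0.2],[0,0.4,-0.2]], rotation=[[0,0,0],[0,0,0],[-0.0035,0,0],[-0.0035,0,0],[-0.0035,0,0],[-0.0035,0,0]])

```text
t: 8.85
ee_pos: [540.9, -233.7, 134.9]
orientation: [-0.862, 0.915, -1.435]
ft_force: [0.1, -0.2, -2.9]
width: 33.1
```

```bash
python3 - <<'E'
from h import *
o=ctrl.get_obs();A=Ro.from_rotvec(o["orientation"]).as_matrix()
print((A.T@o["ft_force"]).round(1),o["moment"].round(2),o["ee_pos"])
for d in(14,0):P,B=goal(d);print(d,tool_move(P,B))
E
```

```text
[ 0.2  2.7 -1.1] [0.   0.38 0.02] [ 540.92948908 -233.73604942  134.9463557 ]
14 (array([0.03, 0.04, 0.02]), array([ 0.0008, -0.0007,  0.0001]))
0 (array([0.03, 1.44, 0.02]), array([ 0.0008, -0.0007,  0.0001]))
```

>>> carry_out(delta_pos=[[0,0.15,0],[0,0.3,0],[0,0.45,0],[0,0.6,0],[0,0.6,0]], rotation=[[0,0,0],[0,0,0],[0,0,0],[0,0,0],[0,0,0]])

```text
t: 9.27
ee_pos: [543.6, -233.9, 129.9]
orientation: [-0.862, 0.915, -1.435]
ft_force: [-4.4, 1.2, 6.0]
width: 33.3
```

```bash
cat > st.py <<'E'
from h import *
o=ctrl.get_obs();A=Ro.from_rotvec(o["orientation"]).as_matrix()
print("Ft",(A.T@o["ft_force"]).round(1),o["moment"].round(2),o["ee_pos"],o["width"])
P,B=goal(0);print(tool_move(P,B))
E
python3 st.py
```

```text
Ft [-1.  -7.3 -1.5] [0.34 0.49 0.12] [ 543.55572285 -233.92433952  129.87975202] 33.340533903460546
(array([ 0.02,  0.87, -0.  ]), array([ 0.0002, -0.0007,  0.0002]))
```

Axial force is about 10 N at d≈8.7, so the lip is on the sprung balls. Continuing.

>>> carry_out(delta_pos=[[0,0.15,0],[0,0.3,0],[0,0.45,0],[0,0.6,0],[0,0.6,0]], rotation=[[0,0,0],[0,0,0],[0,0,0],[0,0,0],[0,0,0]])

```text
t: 9.68
ee_pos: [546.0, -233.9, 123.5]
orientation: [-0.863, 0.916, -1.435]
ft_force: [4.2, 0.9, -10.0]
width: 33.2
```

```bash
python3 st.py
```

```text
Ft [-1.1 10.8 -0.4] [0.24 0.03 0.09] [ 545.98680528 -233.88864127  123.4917957 ] 33.169262506135304
(array([0.04, 0.19, 0.05]), array([ 0.0013, -0.0007, -0.0001]))
```

The force reversed, so the balls have snapped in and are drawing the coupler on. I'll keep pushing in steps.

>>> carry_out(delta_pos=[[0,0.15,0],[0,0.3,0],[0,0.4,0],[0,0.4,0],[0,0.4,0]], rotation=[[0,0,0],[0,0,0],[0,0,0],[0,0,0],[0,0,0]])

```text
t: 10.1
ee_pos: [547.7, -234.2, 121.0]
orientation: [-0.862, 0.915, -1.436]
ft_force: [-4.2, 2.3, 5.4]
width: 33.7
```

```bash
python3 st.py
```

```text
Ft [-2.  -6.7 -1.6] [0.44 0.32 0.26] [ 547.71086612 -234.21803763  121.02829869] 33.654608847455286
(array([ 0.02, -0.1 , -0.  ]), array([ 0.0001, -0.0006,  0.0003]))
```

>>> carry_out(delta_pos=[[0,0.1,0],[0,0.2,0],[0,0.3,0],[0,0.4,0],[0,0.4,0],[0,0.4,0]], rotation=[[0,0,0],[0,0,0],[0,0,0],[0,0,0],[0,0,0],[0,0,0]])

```text
t: 10.6
ee_pos: [549.4, -234.3, 117.6]
orientation: [-0.862, 0.914, -1.436]
ft_force: [-4.2, 1.2, 6.2]
width: 33.3
```

```bash
python3 st.py; python3 look.py 7
```

```text
Ft [-0.9 -7.4 -1.3] [0.56 0.43 0.24] [ 549.3957402  -234.34235069  117.57319208] 33.30580416313245
(array([ 0.02, -0.49, -0.01]), array([-0.0001, -0.0006,  0.0004]))
10.6 [ 549.3957402  -234.34235069  117.57319208] Ftool [-0.9 -7.4 -1.3] M [-0.47  0.01  0.58] 33.30580416313245
d,x,z err [ 0.17 -4.89 -0.12]
```

View pics/g7.png

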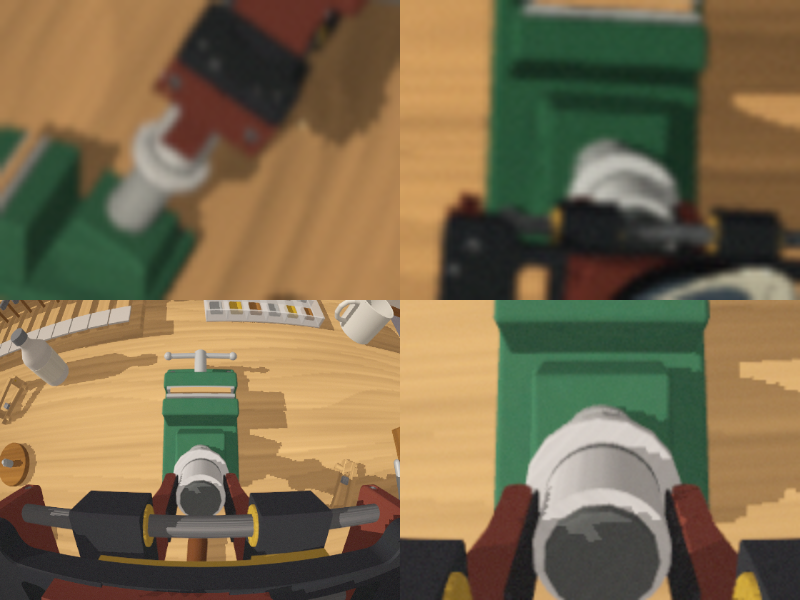

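The greaser sits on the nipple and force is rising slowly, which matches a compressing spring. Continuing.

>>> carry_out(delta_pos=[[0,0.1,0],[0,0.2,0],[0,0.3,0],[0,0.3,0],[0,0.3,0]], rotation=[[0,0,0],[0,0,0],[0,0,0],[0,0,0],[0,0,0]])

```text
t: 11.17
ee_pos: [550.6, -234.4, 114.9]
orientation: [-0.862, 0.914, -1.436]
ft_force: [-5.4, 2.1, 8.6]
width: 33.1
```

```bash
python3 st.py
```

```text
Ft [ -1.8 -10.1  -1.3] [0.56 0.45 0.21] [ 550.63510494 -234.42171958  114.92278959] 33.098549837555225
(array([ 0.02, -0.78, -0.01]), array([-0.0001, -0.0006,  0.0004]))
```

>>> carry_out(delta_pos=[[0,0.05,0],[0,0.05,0],[0,0.05,0],[0,0.05,0],[0,0.05,0],[0,0.05,0],[0,0.05,0],[0,0.05,0],[0,0.05,0],[0,0.05,0]], rotation=[[0,0,0],[0,0,0],[0,0,0],[0,0,0],[0,0,0],[0,0,0],[0,0,0],[0,0,0],[0,0,0],[0,0,0]])

```text
t: 12.0
ee_pos: [550.8, -234.5, 114.6]
orientation: [-0.862, 0.914, -1.436]
ft_force: [-6.4, 2.7, 9.9]
width: 33.9
```

```bash
python3 st.py; python3 look.py 8
```

```text
Ft [ -2.3 -11.7  -1.8] [0.64 0.45 0.26] [ 550.83180935 -234.46361838  114.6326968 ] 33.8954668605512
(array([ 0.01, -0.82, -0.02]), array([-0.0003, -0.0006,  0.0004]))
12.0 [ 550.83180935 -234.46361838  114.6326968 ] Ftool [ -2.3 -11.7  -1.8] M [-0.48  0.03  0.66] 33.8954668605512
d,x,z err [ 0.14 -8.16 -0.18]
```

View pics/g8.png

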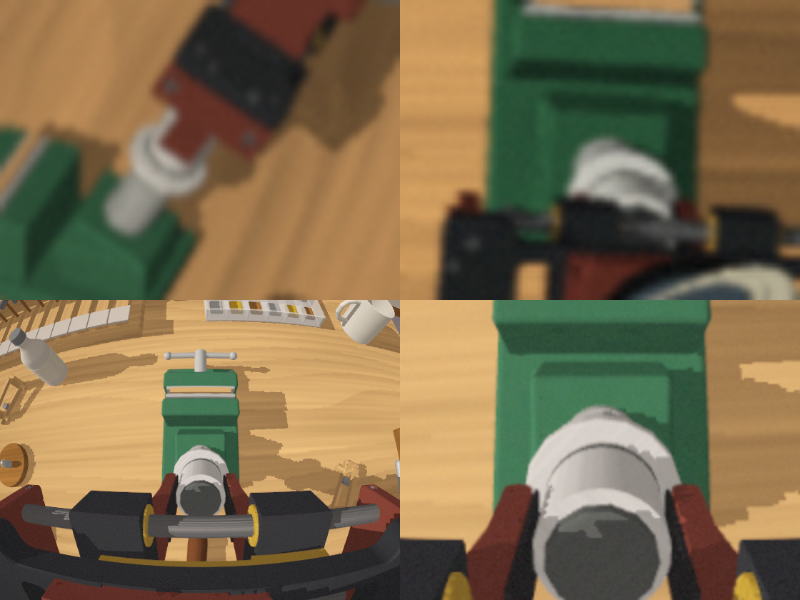

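Axial push is about 14 N including tool weight, close to the 13.5 N fully-in value. The seat has sunk an estimated 8 mm, and the cap's position between the fingers has not changed from the earlier view, so it has not slipped. Handing in.

```bash
python3 - <<'E'
from workcell import ctrl
print(ctrl.close_job());o=ctrl.get_obs();print(o["t"],o["ee_pos"],o["ft_force"],o["width"])
E
```

```text
the job is handed in; nothing more can be done
None
the job is handed in; nothing more can be done
```

I lifted the greaser off the wooden stand's peg, lined it up with the 25° nipple, snapped it on, and pushed the nipple most of the way in. I handed the job in at about 12 s, still gripping and pushing. No verdict is reported.

- **Snap and seating:** the axial force rose to about 10 N, then briefly reversed as the balls clicked in. Flush seating is inferred from that force pattern and the pictures; I could not see the rim on the collar directly.
- **Nipple depth:** the last measurement showed about 14 N of axial push and an estimated 8 mm of travel out of 9. The depth comes from arm position and force, not a direct reading, so it is good to 1–2 mm.
- **Alignment:** the tool was within about 0.2 mm and 0.1° of the measured nipple axis.
- **Grip:** the opening read about 33.5 mm on the 34 mm grip, and the last wrist view showed no slip.
- **Disagreements:** the fixed cameras sat about 1 px (2–3 mm) off the wrist measurements, but by nearly the same amount for both nipple and greaser. There was also a 2 mm offset in arm position on the way in, which I corrected before contact.
- **Bystanders:** I noticed none moved in any picture, but did not measure them.

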